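Sort the leatherworking bench: irons, rings and slicker

TASK

Clear up the leather bench by putting each loose piece where its kind belongs: the two steel stitching irons lying flat next to each other on the floor of the rectangular wooden tray, the two steel rings on the upright post with the big one flat at the bottom and the small one flat on top of it, and the wooden edge slicker standing upright in the round wooden cup. Leave the wax block and the little steel anvil where they are.

Things in the scene. Friction and masses are not known exactly. Their poses are not given: they have to be found in the camera images.
- ring_big: Bigger flat steel ring: outer diameter 56, hole 32, thickness 8 mm, about 95 g. Origin: centre of its underside; z is its axis (up). Can be gripped from above across its outside. It lies on the green cutting mat, whose top is 3 mm above the bench.
- ring_small: Smaller flat steel ring: outer diameter 40, hole 26, thickness 8 mm, about 45 g. Origin: centre of its underside; z is its axis (up). Can be gripped from above across its outside. It lies on the green cutting mat, whose top is 3 mm above the bench.
- iron_wide: Stitching iron with four teeth, all steel, lying flat along its own x axis, 110 mm long (x -55 to +55). Shank 12 x 12 mm square from x = -55 to +23, then a head 24 mm wide and 12 mm high to x = +37, then four prongs 8 mm high. Origin: underside, mid-length; z up. Grip across y on the shank near x = 0. About 90 g. It lies on the green cutting mat, whose top is 3 mm above the bench.
- iron_narrow: Stitching iron with two teeth, all steel, as the wide one (110 mm long along x, shank 12 x 12 mm square from x = -55 to +23) but the head is only 14 mm wide, with two prongs. Origin: underside, mid-length; z up. Grip across y on the shank near x = 0. About 90 g. It lies on the green cutting mat, whose top is 3 mm above the bench.
- slicker: Edge slicker of pale turned wood, a grooved little post standing upright, 52 mm tall. Foot 30 mm in diameter with one groove up to 16 mm, a neck at 20 mm, and a plain round grip 26 mm in diameter from 24 to 49 mm. Origin: centre of its underside; z up along its axis. About 30 g. It stands on the green cutting mat, whose top is 3 mm above the bench.
- tray: Rectangular open tray of brown wood, fixed to the mat. Outside 126 (x) x 150 (y) mm, 16 mm high; walls and floor 5 mm thick, so inside 116 x 140 mm with the floor 5 mm above its underside. Origin: centre of its underside; long side along its y; z up.
- post: Ring post, fixed to the mat: a brown wooden base 70 x 70 x 8 mm with an upright steel pin 8 mm in diameter in its middle, whose top is 48 mm above the base's underside. Origin: centre of the underside; z up along the pin.
- cup: Shallow round cup of brown wood, fixed to the mat: outer diameter 72, inner diameter 60, 16 mm high, inner floor 5 mm above its underside. Origin: centre of its underside; z up.
- wax: Block of yellow beeswax, 34 (x) x 28 (y) x 22 mm high, lying loose among the pieces; not to be sorted. Origin: centre of its underside; z up.
- anvil: Small round dark steel setting anvil, 32 mm in diameter and 19 mm high, lying loose among the pieces; not to be sorted. Origin: centre of its underside; z up.
Things that resemble listed ones, but are neither listed nor needed, are in the scene too. What is shaped like the tray but green is not meant.

How it is judged (in metres and radians):
At the end, for the whole second after the job is handed in: Big ring on the post, flat on its base; small ring flat on the big one; both irons flat on the tray floor, not crossed; slicker upright on the cup floor. Tilt under 0.15 rad (irons 0.12), undersides within 3 mm of their support, all released and at rest (horizontal distance between ring_big and post below 0.015 m and angle between each of ring_big, ring_small, slicker's own z axis and vertical below 0.15 rad and z of ring_big in the frame of post between 0.005 and 0.011 m and horizontal distance between ring_small and post below 0.012 m and z of ring_small in the frame of post between 0.013 and 0.019 m and x of iron_wide in the frame of tray between -0.058 and 0.058 m and y of iron_wide in the frame of tray between -0.07 and 0.07 m and z of iron_wide in the frame of tray between 0.002 and 0.009 m and angle between each of iron_wide, iron_narrow's own z axis and vertical below 0.12 rad and x of iron_narrow in the frame of tray between -0.058 and 0.058 m and y of iron_narrow in the frame of tray between -0.07 and 0.07 m and z of iron_narrow in the frame of tray between 0.002 and 0.009 m and horizontal distance between slicker and cup below 0.018 m and z of slicker in the frame of cup between 0.002 and 0.009 m and linear speed of each of ring_big, ring_small, iron_wide, iron_narrow, slicker below 0.03 m/s and angular speed of each of ring_big, ring_small, iron_wide, iron_narrow, slicker below 0.4 rad/s); the robot touches nothing.
It fails at once if the wax block or the anvil is pushed more than 30 mm or picked up (distance of any of wax, anvil from where it was at the start of the episode above 0.03 m).
It also fails if it takes over 128 s, if anything falls off the work surface, if the arm or the gripper's body presses on something with over 40 N, if the wrist force passes 120 N, or if a joint passes its speed limit or range.

ROBOT

A 6-joint arm with a two-finger parallel gripper is mounted at the origin on the work surface. World frame = base frame: x ahead of the robot, y to its left, z up, the work surface at z = 0. Lengths are in mm, angles in rad, forces in N, time in s.
With the tool pointing down it reaches from about 275 to 825 mm from the base axis. Payload 4.9 kg.
Tool frame: the origin (TCP) lies at the very end of the fingers, on their centre line; the grasp point (between the pads) lies 19 mm behind it; z points along the fingers, y is the line along which they close (so a half turn about z gives the same grasp; the last joint's range is limited). The gripper opens to 85 mm and grips with 20 to 120 N. Pads are 22 mm wide; open, the fingers measure 114 mm over their backs; the gripper's body (76 mm by 85 mm) begins 54 mm behind the grasp point. The pads swing forward as they close: fully open they stand 13 mm farther back than shut.
Start: joints at [1.129, 0.326, -0.193, 1.052, 0, 1.437], TCP at [166.624, 524.171, 231.281] pointing down, gripper open.
Joint ranges: [-2.65, 2.65], [-0.97, 1.79], [-1.3, 1.35], [-1.93, 2.1], [-1.47, 1.37], [-3.14, 3.14]. Speed limits (rad/s): [2.57, 2.57, 3.14, 3.14, 3.14, 3.14].

INTERFACE

Orientations are given as [roll, pitch, yaw] about the fixed x, y, z axes, in that order (R = Rz(yaw) Ry(pitch) Rx(roll)).
In Python, from bench import bot, solve_ik, imaging gives the robot as it stands. Calls block until the motion is done:
- bot.move_ptp(position, orientation): joint-space move of the TCP to a pose.
- bot.movel(position, rot=None, max_speed=150, threshold=None): straight line of the TCP; rot=None keeps the orientation; max_speed is the mean speed in mm/s. With threshold (N) it stops when the force on the tool has changed by that much, and returns True; else False.
- bot.move_j(angles): joint-space move.
- bot.grip(opening, effort=None): opening from 0.0 (shut) to 1.0 (fully open); effort is the grip in N (None keeps the last); returns when the fingers have stopped.
- bot.dwell(seconds).
- solve_ik(position, orientation): joint angles nearest the present ones, or None.
- bot.get_state(): the state.
- imaging.capture(name): name is "scene" or "top" or "wrist"; returns the picture (480x640x3 uint8, blue, green, red); there is no depth.
- imaging.camera_model(name): a dict with "K" (3x3 intrinsics, pixels), "position" and "rotation" of the camera in the world. Camera axes: x right, y up, looking along -z (the intrinsics and any distortion apply to the point x, -y, -z); pixel columns grow to the right and rows downward; lengths in mm; the calibration is good to about 2 mm. A picture is of the moment at which its call begins: read the wrist's pose just before it. camera_model takes no time and is no camera call; for the wrist camera it gives the pose at the moment of the call.
A pose or a line that the arm cannot do raises bot.IKError and nothing moves.
- bot.sign_off(): hands the job in; it is judged then, once.
The state is a dict: "t": time; "qpos": joint angles; "joint_velocities": joint speeds; "effort": joint torques, N m; "tcp_pos": TCP position; "orientation": TCP orientation; "contact_force": force on the tool from outside, world axes, zero at the start; "wrist_torque": the same for the moment, N m; "opening": opening from 0.0 (shut) to 1.0 (fully open); "gripper_force": force on a finger pad.
Only numpy, scipy, OpenCV 4.12 (cv2) and the standard library are available. Lean on these libraries where they do the work, as an engineer would, in place of code of your own. Each camera call takes 0.05 s, during which the arm holds its last target. There are 200 camera calls.

## Working session

There is one attempt and no reset: what is moved stays moved. The work goes in short steps, each a Python script; the robot and the scene stay as the last script left them, time stands still between calls to the robot, and variables do not carry over. Pictures are saved under pics/ and viewed, at most 14 in all, crops included, and the job is handed in when it is done.

```bash
mkdir -p pics; ls; python3 - <<'E'
from bench import bot, solve_ik, imaging
import cv2, numpy as np
for n in("top","scene"):
    cv2.imwrite(f"pics/{n}0.png",imaging.capture(n))
    m=imaging.camera_model(n); print(n,m)
s=bot.get_state(); print(s["t"],s["tcp_pos"],s["orientation"],s["opening"])
E
```

```text
pics
top {'K': array([[499.22079552,   0.        , 326.32038185],
       [  0.        , 499.22079552, 233.56411651],
       [  0.        ,   0.        ,   1.        ]]), 'position': array([ 355.77589   , -105.12209004, 1318.2222962 ]), 'rotation': array([ 0.15244219, -0.01573431, -1.54813195])}
scene {'K': array([[437.07902704,   0.        , 306.23988136],
       [  0.        , 437.07902704, 241.47046751],
       [  0.        ,   0.        ,   1.        ]]), 'position': array([1192.57022201,  470.93815105,  659.00916602]), 'rotation': array([ 0.95336201, -0.02064696,  2.30567535])}
0.1 [166.39841966 523.69845533 230.5806525 ] [-3.14006883e+00 -2.24034245e-04  2.83379024e+00] 1.0010094239548595
```

View pics/top0.png

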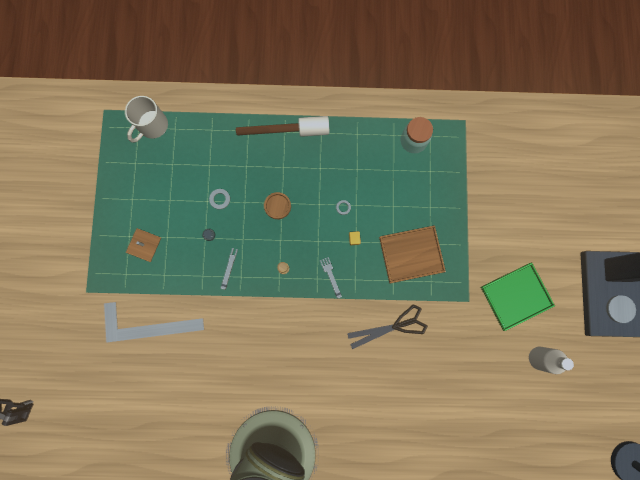

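View pics/scene0.png

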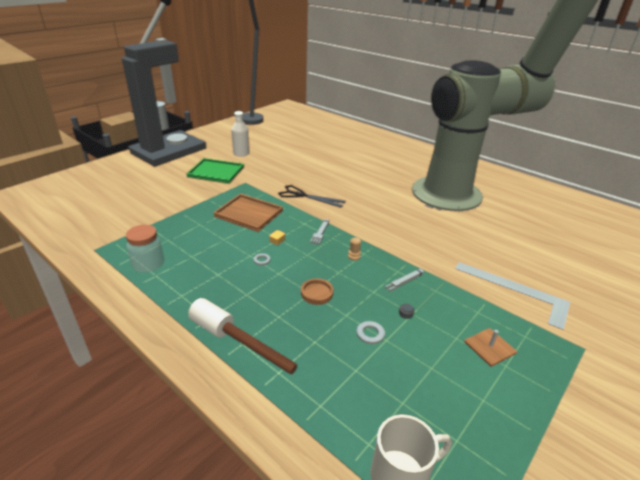

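The top view shows the pieces at these pixels: big ring (219,199), small ring (343,207), narrow iron (229,269), wide iron (331,278) and slicker (283,268). The targets are the cup (277,206), brown tray (412,254) and post (143,245). The wax is at (355,238) and the anvil at (209,235). The green tray at (517,296) is the decoy. Next I'll cast rays for rough positions and check what the wrist camera sees.

```bash
cat > h.py <<'E'
from bench import bot, solve_ik, imaging
import cv2, numpy as np
from scipy.spatial.transform import Rotation as Rn
def ray(m,uv,z):
    """pixel(s) -> world points on the plane at height z"""
    uv=np.atleast_2d(np.asarray(uv,float)); K=m["K"]
    d=np.c_[(uv[:,0]-K[0,2])/K[0,0],-(uv[:,1]-K[1,2])/K[1,1],-np.ones(len(uv))]
    r=np.asarray(m["rotation"]); R=r if r.shape==(3,3) else Rn.from_euler("xyz",r).as_matrix()
    d=d@R.T; p=np.asarray(m["position"])
    return p+d*((z-p[2])/d[:,2])[:,None]
def proj(m,P):
    r=np.asarray(m["rotation"]); R=Rn.from_euler("xyz",r).as_matrix()
    c=(np.atleast_2d(P)-m["position"])@R; K=m["K"]
    return np.c_[K[0,0]*c[:,0]/-c[:,2]+K[0,2],-K[1,1]*c[:,1]/-c[:,2]+K[1,2]]
def shot(name):
    m=imaging.camera_model("wrist"); im=imaging.capture("wrist")
    cv2.imwrite(f"pics/{name}.png",im); np.save(f"pics/{name}.npy",m,allow_pickle=True); return m,im
def load(name): return np.load(f"pics/{name}.npy",allow_pickle=True).item(), cv2.imread(f"pics/{name}.png")
E
python3 - <<'E'
from h import *
m=imaging.camera_model("top")
for n,uv,z in [("big",(219,199),11),("small",(343,207),11),("narrow",(229,269),15),("wide",(331,278),15),("slick",(283,267),50),("cup",(277,206),19),("tray",(412,254),10),("post",(143,245),11),("wax",(355,238),20),("anvil",(209,235),20),("base",(272,450),0),("mug",(147,118),80),("jar",(419,130),80)]:
    print(n,ray(m,uv,z)[0].round())
m,im=shot("w0");print(m)
s=bot.get_state();print(s["tcp_pos"])
w=Rn.from_euler("xyz",m["rotation"]).as_matrix();print(w.round(2))
print(ray(m,[(0,0),(640,0),(640,480),(0,480)],3).round())
for p in [(430,-50,260),(430,120,260),(430,-220,260)]:
    for yaw in(-1.57,0,1.57,3.14): print(p,yaw,solve_ik(p,(np.pi,0,yaw)))
E
```

```text
big [643. 167.  11.]
small [ 630. -164.   11.]
narrow [457. 130.  15.]
wide [ 440. -136.   15.]
slick [462. -13.  50.]
cup [626.  11.  19.]
tray [ 508. -349.   10.]
post [515. 359.  11.]
wax [ 546. -197.   20.]
anvil [544. 186.  20.]
base [8. 2. 0.]
mug [837. 350.  80.]
jar [ 825. -355.   80.]
{'K': array([[365.09532008,   0.        , 314.24555322],
       [  0.        , 365.09532008, 239.5389167 ],
       [  0.        ,   0.        ,   1.        ]]), 'position': array([ 96.81712955, 546.56941158, 372.5330476 ]), 'rotation': array([-0.28682191,  0.00151695,  1.26314263])}
[166.4150133  523.74985068 230.67982537]
[[ 0.3  -0.91 -0.27]
 [ 0.95  0.29  0.09]
 [-0.   -0.28  0.96]]
[[-94. 315.   3.]
 [ 77. 854.   3.]
 [642. 820.   3.]
 [389.  20.   3.]]
(430, -50, 260) -1.57 [-0.28660641  0.08758417 -0.42180767  1.06140449  0.         -1.85819906]
(430, -50, 260) 0 [-0.28660641  0.08758417 -0.42180767  1.06140449  0.          2.85498625]
(430, -50, 260) 1.57 [-0.28660641  0.08758417 -0.42180767  1.06140449  0.          1.28498625]
(430, -50, 260) 3.14 [-0.28660641  0.08758417 -0.42180767  1.06140449  0.         -0.28501375]
(430, 120, 260) -1.57 [ 0.10652641  0.11351741 -0.39237054  1.06490837  0.         -1.46506624]
(430, 120, 260) 0 [ 0.10652641  0.11351741 -0.39237054  1.06490837  0.         -3.03506624]
(430, 120, 260) 1.57 [ 0.10652641  0.11351741 -0.39237054  1.06490837  0.          1.67811906]
(430, 120, 260) 3.14 [ 0.10652641  0.11351741 -0.39237054  1.06490837  0.          0.10811906]
(430, -220, 260) -1.57 [-0.62587988  0.18291206 -0.30922567  1.0786586   0.         -2.19747254]
(430, -220, 260) 0 [-0.62587988  0.18291206 -0.30922567  1.0786586   0.          2.51571277]
(430, -220, 260) 1.57 [-0.62587988  0.18291206 -0.30922567  1.0786586   0.          0.94571277]
(430, -220, 260) 3.14 [-0.62587988  0.18291206 -0.30922567  1.0786586   0.         -0.62428723]
```

```bash
python3 - <<'E'
from h import *
for i,y in enumerate((250,0,-260)):
    bot.move_ptp((510,y,250),(np.pi,0,np.pi)); bot.dwell(.15)
    m,im=shot(f"s{i}"); print(bot.get_state()["t"],m["position"].round(),m["rotation"].round(3))
a=[cv2.resize(cv2.imread(f"pics/s{i}.png"),(400,300)) for i in range(3)]
cv2.imwrite("pics/s.png",np.vstack([np.hstack(a[:2]),np.hstack([a[2],a[2]*0])]))
E
```

```text
1.9667 [436. 252. 392.] [-0.287 -0.     1.573]
3.15 [437.   2. 392.] [-2.870e-01 -1.000e-03  1.573e+00]
4.3667 [ 437. -258.  392.] [-2.870e-01 -1.000e-03  1.573e+00]
```

View pics/s.png

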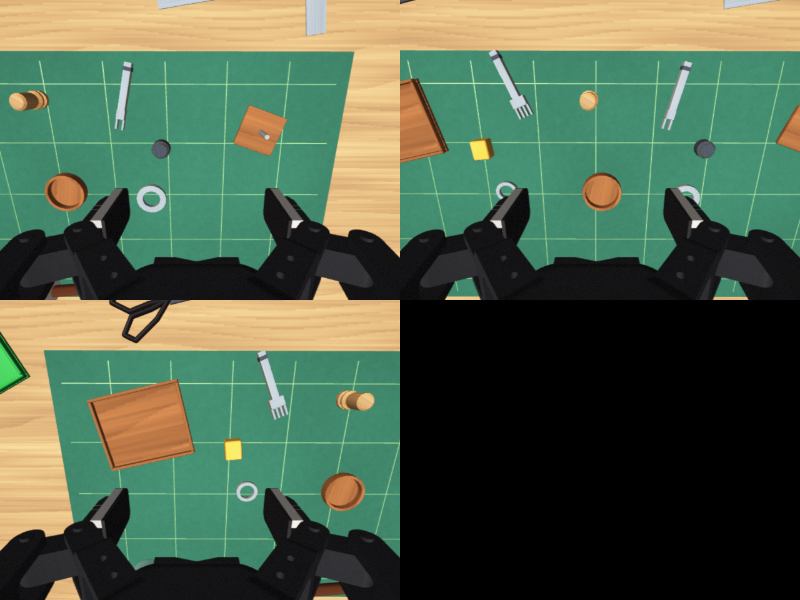

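The three wrist views show everything cleanly, with image up pointing toward the robot. In full-resolution pixels:
- **s0:** narrow iron (248,190), post (520,260), big ring (302,398), anvil (320,298).
- **s1:** slicker (376,200), cup (404,382), wide iron (220,168).
- **s2:** tray (282,250), small ring (494,382), wax (466,300).

Now I'll segment these and measure them.

```bash
cat > meas.py <<'E'
from h import *
def blob(name,uv,r=90):
    m,im=load(name); hsv=cv2.cvtColor(im,cv2.COLOR_BGR2HSV)
    g=cv2.inRange(hsv,(60,70,40),(95,255,255)); 
    grid=cv2.morphologyEx(cv2.bitwise_not(g),cv2.MORPH_OPEN,np.ones((5,5),np.uint8))
    n,l,st,_=cv2.connectedComponentsWithStats(grid)
    ys,xs=np.nonzero(grid); k=((xs-uv[0])**2+(ys-uv[1])**2).argmin()
    c,_=cv2.findContours((l==l[ys[k],xs[k]]).astype(np.uint8),cv2.RETR_EXTERNAL,cv2.CHAIN_APPROX_NONE)
    return m,max(c,key=cv2.contourArea)[:,0,:]
def rect(name,uv,z):
    m,c=blob(name,uv); P=ray(m,c,z)[:,:2].astype(np.float32)
    (cx,cy),(w,h),_=R=cv2.minAreaRect(P); b=cv2.boxPoints(R)
    e=b[1]-b[0] if np.linalg.norm(b[1]-b[0])>np.linalg.norm(b[2]-b[1]) else b[2]-b[1]
    return np.array([cx,cy]),np.sort([w,h]),np.arctan2(e[1],e[0])%np.pi
E
python3 - <<'E'
from meas import *
for n,s,uv,z in [("narrow","s0",(248,190),13),("narrow","s1",(555,190),13),("wide","s2",(542,170),13),("wide","s1",(220,168),13),("big","s0",(270,398),10),("small","s2",(478,382),10),
 ("slick","s1",(376,200),45),("cup","s1",(404,382),18),("cup","s0",(132,382),18),("cup","s2",(684,382),18),("tray","s2",(282,250),15),("post","s0",(490,260),10),("anvil","s0",(320,298),18),("anvil","s1",(608,298),18),("wax","s2",(466,300),20)]:
    c,w,a=rect(s,uv,z); print(n,s,c.round(1),w.round(1),a.round(3))
m,_=load("s0"); print("pin top",ray(m,[(534,272)],51),"mat chk")
E
```

```text
narrow s0 [546.8 190.1] [30.6 31.5] 0.002
narrow s1 [515.9 325.9] [38.5 82.4] 0.249
wide s2 [465.    0.7] [30.4 64. ] 1.492
wide s1 [405.3   7.5] [165.4 612.9] 1.573
big s0 [603.7 259.5] [566.1 864.3] 1.572
small s2 [ 604.9 -249.6] [566.5 864.9] 1.573
slick s1 [456.3 120.4] [16.  98.8] 2.895
cup s1 [742.2  10.2] [272.  846.3] 1.573
cup s0 [600.2 259.3] [554.2 846.2] 1.572
cup s2 [ 601.4 -249.7] [554.7 846.8] 1.573
tray s2 [ 509.3 -347.6] [128.3 152.6] 1.796
post s0 [603.7 259.5] [566.1 864.3] 1.572
anvil s0 [639.4 169.6] [52.6 56.1] 3.105
anvil s1 [514.8 321.7] [38.  81.3] 0.249
wax s2 [ 600.5 -249.8] [551.7 842.3] 1.573
pin top [[570.49721243 471.74043563  51.        ]] mat chk
```

The composite was scaled by 1.6, not 2, so I'll redo this with corrected seeds.

```bash
python3 - <<'E'
from meas import *
for n,s,uv,z in [("narrow","s0",(123,95),13),("narrow","s1",(277,95),13),("wide","s2",(272,85),13),("wide","s1",(110,85),13),("big","s0",(139,198),10),("small","s2",(237,192),10),
 ("slick","s1",(188,100),45),("cup","s1",(201,191),18),("cup","s0",(66,192),18),("tray","s2",(141,125),15),("post","s0",(250,130),10),("anvil","s0",(161,149),18),("anvil","s1",(305,149),18),("wax","s2",(233,150),20)]:
    c,w,a=rect(s,np.array(uv)*1.6,z); print(n,s,c.round(1),w.round(1),a.round(3))
m,_=load("s0"); print("pin top",ray(m,[(426,218)],51))
E
```

```text
narrow s0 [458.3 133.2] [ 16.7 107.5] 2.917
narrow s1 [458.1 131.3] [ 17.5 108. ] 2.895
wide s2 [ 603.6 -249.6] [562.1 858.1] 1.573
wide s1 [405.3   7.5] [165.4 612.9] 1.573
big s0 [643.7 167.9] [53.8 57.3] 3.105
small s2 [ 629.6 -164.9] [39.4 39.7] 1.573
slick s1 [462.6  -9.2] [28.  29.2] 0.002
cup s1 [627.4  12. ] [71.5 76. ] 0.002
cup s0 [627.6  16.4] [71.7 81.1] 2.141
tray s2 [ 509.3 -347.6] [128.3 152.6] 1.796
post s0 [516.1 359.8] [70.4 72.2] 1.226
anvil s0 [545.3 190.9] [30.2 31.1] 0.002
anvil s1 [544.8 186.4] [30.4 36.5] 0.952
wax s2 [ 546.  -195.6] [30.4 39.5] 0.112
pin top [[515.33777811 358.81489004  51.        ]]
```

```bash
python3 - <<'E'
from meas import *
for s,uv in(("s1",(176,136)),("s2",(435,136)),("s1",(443,152))):
    m,im=load(s); h=cv2.cvtColor(im,cv2.COLOR_BGR2HSV)
    k=((h[...,1]<70)&(h[...,2]>90)).astype(np.uint8); k=cv2.morphologyEx(k,cv2.MORPH_CLOSE,np.ones((7,7)))
    c,_=cv2.findContours(k,cv2.RETR_EXTERNAL,cv2.CHAIN_APPROX_NONE)
    c=min((c for c in c if cv2.contourArea(c)>300),key=lambda c:abs(cv2.pointPolygonTest(c,uv,True)) if cv2.pointPolygonTest(c,uv,True)<0 else 0)
    P=ray(m,c[:,0],13)[:,:2].astype(np.float32); print(s,cv2.minAreaRect(P)); vx,vy=cv2.fitLine(P,cv2.DIST_L2,0,.01,.01)[:2,0]; print(np.arctan2(vy,vx)%np.pi)
im=load("s1")[1]; a=cv2.resize(im[80:210,130:260],(390,390)); b=cv2.resize(im[80:210,380:510],(390,390)); cv2.imwrite("pics/crop.png",np.hstack([a,b]))
E
```

```text
s1 ((430.8978576660156, -170.43807983398438), (195.81227111816406, 90.20035552978516), 69.5936279296875)
1.4774121
s2 ((442.9497375488281, -121.73788452148438), (263.0423583984375, 106.6759033203125), 89.84102630615234)
1.5974
s1 ((456.946533203125, 122.70707702636719), (33.64862060546875, 109.5815658569336), 76.8305892944336)
2.9261966
```

View pics/crop.png

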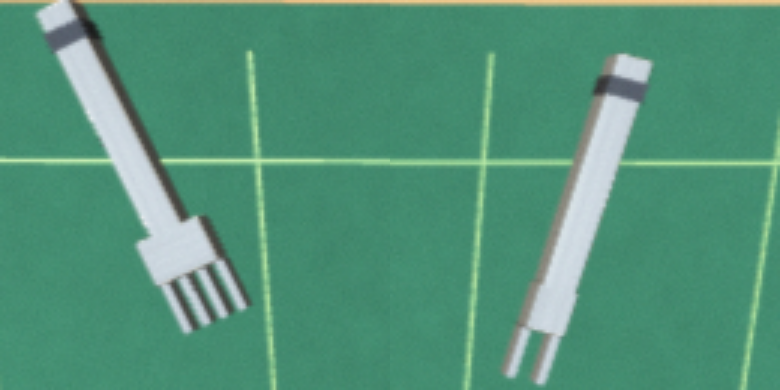

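The crop confirms which iron is which. The left one, in s1 around (176,136), has four prongs and is the wide iron. The right one, around (443,152), has two prongs and is the narrow iron. I'll use the end points from the crop for the wide iron, then run the slicker first.

```bash
cat > act.py <<'E'
from h import *
import sys
PI=np.pi
def st(msg):
    s=bot.get_state(); print(msg,"t",round(s["t"],1),"tcp",np.round(s["tcp_pos"],1),"open",round(s["opening"],3),"gf",round(float(np.max(s["gripper_force"])),1)); return s
def down(x,y,z,fast,thr=5):
    """quick to `fast`, then guarded down to z"""
    bot.movel((x,y,fast),max_speed=200)
    return bot.movel((x,y,z),max_speed=25,threshold=thr)
def near(yaw,p):
    """the half-turn of yaw whose last joint is nearest zero"""
    q=[(abs(solve_ik(p,(PI,0,yaw+k))[5]),yaw+k) for k in(0,PI,-PI)]
    return (PI,0,min(q)[1])
def pick(x,y,yaw,op,zt,lift=150,effort=50,clear=25):
    """zt=None: feel for the mat, then back off 2.5 mm"""
    o=near(yaw,(x,y,lift)); bot.move_ptp((x,y,lift),o); bot.grip(op)
    if zt is None:
        hit=down(x,y,-9,clear); z=bot.get_state()["tcp_pos"][2]; st(f"touch {hit}")
        zt=z+2.5
    bot.movel((x,y,zt),max_speed=100); bot.grip(0,effort); st("gripped")
    bot.movel((x,y,lift),max_speed=200); return zt
def place(x,y,yaw,zfast,zmin,op,lift=150):
    bot.move_ptp((x,y,lift),near(yaw,(x,y,lift)))
    st("above"); hit=down(x,y,zmin,zfast); st(f"set {hit}")
    bot.grip(op); bot.dwell(.2); bot.movel((x,y,lift),max_speed=150)
E
python3 - <<'E'
from act import *
m=load("s1")[0]
for n,a,b in(("wide",(149,84),(201.7,186)),("narrow",(460.7,100),(425,206.7))):
    A,B=ray(m,a,15)[0,:2],ray(m,b,11)[0,:2]; print(n,(A+B)/2,np.linalg.norm(B-A),np.arctan2(*(B-A)[::-1]))
z=pick(462.6,-10.5,PI,.55,27); st("slick")
place(627.5,13,PI,45,26,.55)
shot("c1")
E
```

```text
wide [ 442.72389708 -135.47608808] 106.1081093400208 0.39538844531333883
narrow [460.208238   131.75463902] 108.40808630865793 -0.22364816953203145
gripped t 7.6 tcp [463.1 -10.6  27.6] open 0.285 gf 49.0
slick t 8.4 tcp [461.9 -10.4 149.2] open 0.282 gf 49.0
above t 9.1 tcp [625.6  13.1 148. ] open 0.286 gf 49.0
set True t 10.3 tcp [627.9  13.   32.7] open 0.287 gf 49.6
```

```bash
python3 - <<'E'
from act import *
c=np.array([509.3,-347.6]); ux=np.array([np.cos(.225),np.sin(.225)])
for n,p,a,o in(("wide",(442.7,-135.5),.395,22),("narrow",(459,131.8),-.23,-22)):
    print(n); z=pick(*p,a,.45,None)
    place(*(c+o*ux),1.796,z+22,z-2,.3)
bot.move_ptp((470,-330,250),(PI,0,PI)); bot.dwell(.1); shot("t1"); st("")
E
```

```text
wide
touch True t 14.7 tcp [ 442.6 -135.5    1.7] open 0.452 gf 3.4
gripped t 15.3 tcp [ 442.7 -135.5    4.2] open 0.124 gf 49.4
above t 17.5 tcp [ 530.3 -341.9  149.1] open 0.122 gf 49.1
set True t 19.0 tcp [ 530.6 -342.6    9.3] open 0.125 gf 49.9
narrow
touch True t 24.3 tcp [458.8 131.8   1.7] open 0.452 gf 3.4
gripped t 24.9 tcp [458.9 131.8   4.2] open 0.129 gf 49.5
above t 27.6 tcp [ 488.2 -351.3  149.9] open 0.122 gf 49.2
set True t 29.0 tcp [ 487.7 -352.5    9.2] open 0.123 gf 50.0
 t 32.0 tcp [ 469.8 -329.9  249.3] open 0.298 gf 0.0
```

View pics/t1.png

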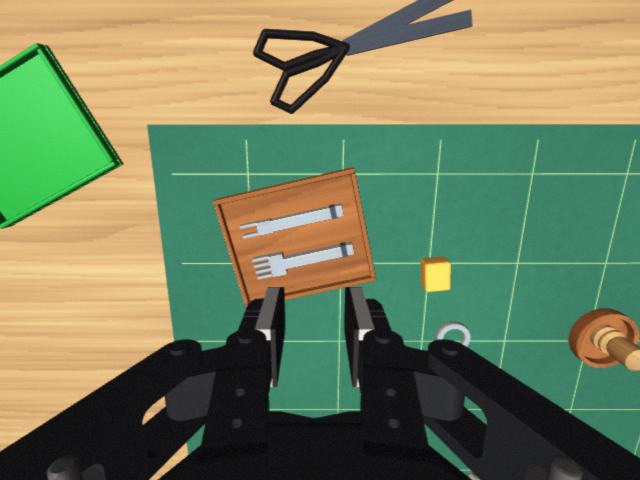

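Both irons lie flat and parallel in the brown tray, at (292,220) and (303,260), and the slicker stands in the cup at (610,340). The rings are next.

```bash
python3 - <<'E'
from act import *
for n,p,o,h in(("big",(643.7,168),.80,8),("small",(629.6,-165),.62,16)):
    print(n); z=pick(*p,PI,o,None,effort=40)
    place(515.5,359.3,PI,z+h+15,z+h-3,o)
bot.move_ptp((500,330,250),(PI,0,PI)); bot.dwell(.1); shot("p1")
bot.move_ptp((570,10,260),(PI,0,PI)); bot.dwell(.1); shot("c2"); st("")
a=cv2.imread("pics/p1.png");b=cv2.imread("pics/c2.png")
cv2.imwrite("pics/v.png",np.hstack([a[100:400,150:550],b[100:400,120:520]]))
E
```

```text
big
touch True t 36.2 tcp [643.5 168.   -4.2] open 0.802 gf 2.4
gripped t 36.8 tcp [ 6.445e+02  1.682e+02 -5.000e-01] open 0.624 gf 46.4
above t 38.6 tcp [516.2 358.5 149.6] open 0.629 gf 42.2
set True t 39.9 tcp [515.5 359.4   7.5] open 0.623 gf 45.5
small
touch True t 45.5 tcp [ 6.293e+02 -1.649e+02 -5.000e-01] open 0.623 gf 2.6
gripped t 46.1 tcp [ 629.5 -164.9    2.2] open 0.439 gf 39.7
above t 48.9 tcp [516.2 358.4 150. ] open 0.446 gf 40.1
set True t 50.2 tcp [515.5 359.3  18.2] open 0.446 gf 40.6
 t 53.8 tcp [570.   11.4 259.9] open 0.621 gf 0.0
```

View pics/v.png

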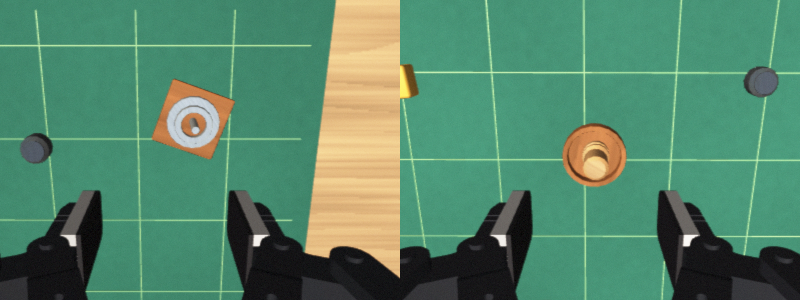

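The left half shows both rings concentric and flat around the pin at (193,123). The right half shows the slicker upright in the cup at (596,157), with the anvil and wax untouched. I'm handing the job in.

```bash
python3 -c "
from h import *
bot.dwell(.5); print(bot.sign_off())"
```

```text
the job is handed in; nothing more can be done
None
```

I handed the job in at about 54 s of the 128 s: both irons lie flat side by side in the brown tray, the small ring sits on the big one on the post, the slicker stands upright in the cup, and I left the wax and anvil alone. The last pictures agree, but the hand-in returned no verdict.

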